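# Close the gearbox with the cover from the parts crate

## Task

Find the red rectangular cover in the crate of mixed parts, lay it over the opening on top of the green gearbox with its long side along the opening's long side, lowering it rather than dropping it, and press it firmly down until it is flush with the gearbox's top rim. Leave the other parts in the crate and let go of the cover.

Things in the scene. Friction and masses are not known exactly. Their poses are not given: they have to be found in the camera images.
- cover: The part to fetch: red rectangular plate, 96 (its x) x 70 (its y) x 10 mm thick, a solid red rib upright on the middle of its top: 60 mm long along x, 12 mm wide along y, 24 mm high (rib top 34 mm above the underside). About 0.24 kg. Origin: centre of the underside, z up. Lies flat on the crate's floor, rib up, in any of six places. Alike either way round.
- opening (a point): Centre of the rectangular opening in the gearbox's top, at the height of its flat rim, 84 mm above the bench. Opening 104 mm (x) by 78 mm (y), z up. A black frame inside (joint seat) carries the cover: first laid on it, the cover's underside is 4 mm below the rim (top 6 mm above it); pressed fully down, its underside is 10 mm below the rim and its top flush.
- gearbox: Green gearbox, fixed on a dark steel tray. Rim walls 15 mm thick, so its top measures 134 (x) x 108 mm (y), 80 mm above its underside; foot 160 x 120 mm. A stub shaft (+x, 40 mm) and bosses stick out of the x ends, below 65 mm. Origin: centre of the underside; z up.
- seat (a joint): Slide of the black frame in the gearbox's opening: 0 = up, as at the start (frame's top 4 mm below the rim), 0.006 m = fully down at a solid stop. It is stiff by friction: it takes about 12 N plus a little for speed to push down, does not yield to the cover's own weight and stays where it is left.
- crate: Grey open plastic crate, fixed, 270 mm (x) by 320 mm (y) outside, walls 5 mm thick and 60 mm high, floor 5 mm thick. Origin: centre of its underside, on the bench; z up. Six parts lie in it close together, one layer, in two rows of three (rows along y), with a rod between the rows. It stands either left or right of the middle, the gearbox on the other side.
- round_cover: Yellow round cover, not wanted: disc 80 mm across and 10 mm thick with a like rib (60 x 12 x 24 mm), loose in the crate. Origin: centre of the underside.
- rod: Copper rod, 12 mm thick, 200 mm long, lying between the two rows of parts, loose in the crate. Origin: under its middle.
- tee: Brass pipe tee lying flat, 90 x 67 mm, 42 mm high, loose in the crate. Origin: under its middle.
- elbow: Copper pipe elbow lying flat, about 83 x 83 mm at most, 42 mm high, loose in the crate. Origin: under its middle.
- bolt: Steel hexagon bolt with nut lying on its side, 98 mm long, 37 mm wide, 32 mm high, loose in the crate. Origin: under its middle.
- bracket: Dark steel angle bracket, foot 75 x 50 x 6 mm with an upright leg 50 mm high at one end, loose in the crate. Origin: centre of the underside.
There are look-alikes about, which are no part of the job. What is meant by the bracket is not purple or turquoise, and is the larger of those in its own colour.

How it is judged:
On the way:
1. the red cover has been lifted clear of the crate (z of cover in the frame of crate above 0.075 m), for 0.1 s.
At the end, for the whole second after the job is handed in: The red cover lies in the opening: centred within 7 mm, long side along the opening's within 0.15 rad, level within 0.04 rad, underside at least 8.2 mm below the rim (top within 1.8 mm of flush), at rest. All other parts (and the rod) lie inside the crate, origins below 60 mm (x of cover in the frame of opening between -0.007 and 0.007 m and y of cover in the frame of opening between -0.007 and 0.007 m and z of cover in the frame of opening below -0.0082 m and angle between cover's own z axis and vertical below 0.04 rad and angle between the x axis of cover and the x axis of opening, either way round below 0.15 rad and linear speed of cover below 0.02 m/s and x of round_cover in the frame of crate between -0.13 and 0.13 m and y of round_cover in the frame of crate between -0.155 and 0.155 m and height (world z) of each of round_cover, tee, elbow, bolt, bracket, rod below 0.06 m and x of tee in the frame of crate between -0.13 and 0.13 m and y of tee in the frame of crate between -0.155 and 0.155 m and x of elbow in the frame of crate between -0.13 and 0.13 m and y of elbow in the frame of crate between -0.155 and 0.155 m and x of bolt in the frame of crate between -0.13 and 0.13 m and y of bolt in the frame of crate between -0.155 and 0.155 m and x of bracket in the frame of crate between -0.13 and 0.13 m and y of bracket in the frame of crate between -0.155 and 0.155 m and x of rod in the frame of crate between -0.13 and 0.13 m and y of rod in the frame of crate between -0.155 and 0.155 m); the robot touches nothing.
It fails at once if the cover is dropped or slammed into the opening (faster than 0.6 m/s within 30 mm sideways and 30 mm above it) (horizontal distance between cover and opening below 0.03 m and z of cover in the frame of opening below 0.03 m and linear speed of cover above 0.6 m/s).
It also fails if it takes over 42 s, if anything falls off the work surface, if the arm or the gripper's body presses on something with over 40 N, if the wrist force passes 120 N, or if a joint passes its speed limit or range.

## Robot

A 6-joint arm with a two-finger parallel gripper is mounted at the origin on the work surface. World frame = base frame: x ahead of the robot, y to its left, z up, the work surface at z = 0. Lengths are in m, angles in rad, forces in N, time in s.
With the tool pointing down it reaches from about 0.25 to 0.725 m from the base axis. Payload 4 kg.
Tool frame: the origin (TCP) lies at the very end of the fingers, on their centre line; the grasp point (between the pads) lies 19 mm behind it; z points along the fingers, y is the line along which they close (so a half turn about z gives the same grasp; the last joint's range is limited). The gripper opens to 85 mm and grips with 20 to 120 N. Pads are 22 mm wide; open, the fingers measure 114 mm over their backs; the gripper's body (76 mm by 85 mm) begins 54 mm behind the grasp point. The pads swing forward as they close: fully open they stand 13 mm farther back than shut.
Start: joints at [1.234, 0.241, 0.005, 1.335, 0, 1.571], TCP at [0.165, 0.472, 0.231] pointing down, gripper open.
Joint ranges: [-2.72, 2.72], [-1.05, 1.87], [-1.09, 1.28], [-1.99, 2.15], [-1.42, 1.44], [-3.14, 3.14]. Speed limits (rad/s): [2.79, 2.79, 3.14, 3.14, 3.14, 3.14].

## Interface

Orientations are given as a unit quaternion [x, y, z, w].
In Python, from workcell import * gives the robot as it stands. The module is installed in compiled form; this text tells all that it offers.
- The arm moves only by the tool send_rows, never from a script. Its argument "steps" is text: rows parted by semicolons, each of 7 numbers parted by spaces: the opening, from -1 (shut) to 1 (fully open), then the shift along the world's x, y, z in m, then the turn, a rotation vector about the world's x, y, z in rad. A call has exactly 5 rows; each row shifts and turns the commanded pose from where the row before left it; what a row does not reach is not made up. A row lasts 1/12 s, in which the tool goes at most 41.7 mm and 7.16 degrees, less where a joint would pass 70% of its speed; a pose out of reach is approached as far as the arm can. A call is refused whole if a number of a shift passes 0.0417 or a number of a turn 0.125, either way. A call with a gripper value outside its range is refused whole. The fingers move at their own pace and stop on an object; the grip force is fixed at half the most. Time passes only in rows, so rows that do not move let the fingers close, or fill a call up. It gives the time, the measured TCP pose, the force, the opening and the grip force at its end, in the units of the state.
- get_obs(): the state, without advancing time (a new reading comes with each control period).
- camera(name): name is "side" or "top" or "wrist"; returns a dict with "frame" (480x640x3 uint8, red, green, blue), "range_z" (480x640 float32, m along the optical axis (not along the pixel's ray), 0 where there is no reading), "camera_matrix" (3x3 intrinsics, pixels), "extrinsics" (4x4, takes a point from world to camera coordinates); the wrist camera has in their place "T_tool_cam" (4x4, takes a point from camera to tool coordinates, whose origin is the TCP and whose axes are the flange's). Camera axes: x right, y down, z forward; pixel columns grow to the right and rows downward; lengths in m; the calibration is good to about 2 mm. A picture is of the moment at which its call begins: read the wrist's pose just before it.
- job_done(): hands the job in; it is judged then, once.
The state is a dict: "clock": time; "joint_pos": joint angles; "joint_vel": joint speeds; "tau": joint torques, N m; "eef_pos": TCP position; "tool_rot": TCP orientation; "ft_force": force on the tool from outside, world axes, zero at the start; "ft_torque": the same for the moment, N m; "grip_width": finger opening in m; "grasp_force": force on a finger pad.
Only numpy, scipy, OpenCV 4.12 (cv2) and the standard library are available. Lean on these libraries where they do the work, as an engineer would, in place of code of your own. Each camera call takes 0.05 s, during which the arm holds its last target. There are 200 camera calls.

## Working session

There is one attempt and no reset: what is moved stays moved. The work goes in short steps, Python scripts to look and compute and a tool call to move; the robot and the scene stay as the last step left them, time stands still between calls to the robot, and variables do not carry over. Pictures are saved under pics/ and viewed, at most 10 in all, crops included, and the job is handed in when it is done.

Besides the shell and the picture viewer there is one more tool, called after "Call:" as a command line: name --argument value ..., lists and objects as JSON in quotes. send_rows: Moves the arm, as the interface text tells. Its arguments: {"type":"object","properties":{"steps":{"type":"string"}},"required":["steps"]}

```bash
mkdir -p pics; cat > h.py <<'E'
from workcell import *
import numpy as np, cv2
def save(n,f): cv2.imwrite('pics/'+n+'.png',f[:,:,::-1])
def world(c,T=None):
    K=c['camera_matrix'];d=c['range_z'];v,u=np.mgrid[0:480,0:640]
    P=np.stack([(u-K[0,2])/K[0,0]*d,(v-K[1,2])/K[1,1]*d,d,np.ones_like(d)],-1)
    M=np.linalg.inv(c['extrinsics']) if T is None else T
    return (P@M.T)[...,:3]
E
python3 - <<'E'
from h import *
np.set_printoptions(precision=3,suppress=True)
print(get_obs())
ims=[]
for n in ['top','side']:
    c=camera(n);ims.append(c['frame']);np.savez(n+'.npz',**c)
    P=world(c);h=cv2.cvtColor(c['frame'],cv2.COLOR_RGB2HSV)
    ok=(c['range_z']>0)&(h[...,1]>110)&(h[...,2]>50)
    for nm,m in [('red',((h[...,0]<6)|(h[...,0]>174))),('green',(h[...,0]>45)&(h[...,0]<80))]:
        k,l,s,ce=cv2.connectedComponentsWithStats((ok&m).astype(np.uint8))
        for i in range(1,k):
            if s[i,4]>60: q=P[l==i];print(n,nm,s[i],np.percentile(q,[3,50,97],axis=0).ravel())
save('a',cv2.resize(np.vstack(ims),(600,900))[:, :] if 0 else cv2.resize(np.hstack(ims),(800,300)))
save('top',ims[0]);save('side',ims[1])
E
```

```text
{'clock': 0.0, 'joint_pos': array([1.234, 0.241, 0.004, 1.335, 0.   , 1.571]), 'joint_vel': array([ 0.   , -0.001, -0.002, -0.   ,  0.001,  0.   ]), 'tau': array([  0.   , -37.232,  25.241,   0.017,   0.   ,   0.   ]), 'eef_pos': array([0.165, 0.471, 0.23 ]), 'tool_rot': array([ 0.168,  0.986, -0.001, -0.   ]), 'ft_force': array([ 1.081, -0.627,  0.334]), 'ft_torque': array([-0.031,  0.021,  0.01 ]), 'grasp_force': 0.0, 'grip_width': 0.08521177314829374}
top red [  572    78    68   184 10937] [ 0.445 -0.687  0.158  0.616 -0.617  0.161  0.793 -0.56   0.165]
top red [620 136   3  63 115] [ 0.564 -0.657  0.158  0.629 -0.655  0.161  0.682 -0.653  0.165]
top red [ 321  151   33   43 1180] [ 0.582 -0.123  0.011  0.626 -0.089  0.016  0.672 -0.057  0.041]
side red [379 226  51  34 998] [ 0.583 -0.123  0.01   0.623 -0.094  0.016  0.67  -0.058  0.04 ]
side red [  405   376   235   104 14845] [ 0.45  -0.672  0.157  0.636 -0.6    0.159  0.775 -0.56   0.162]
```

View pics/top.png

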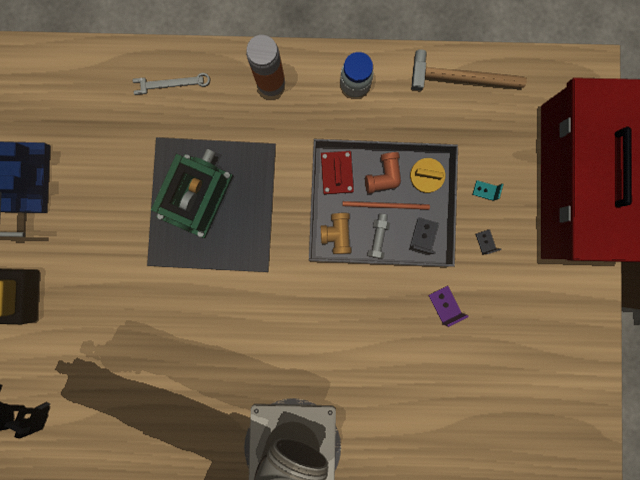

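View pics/side.png

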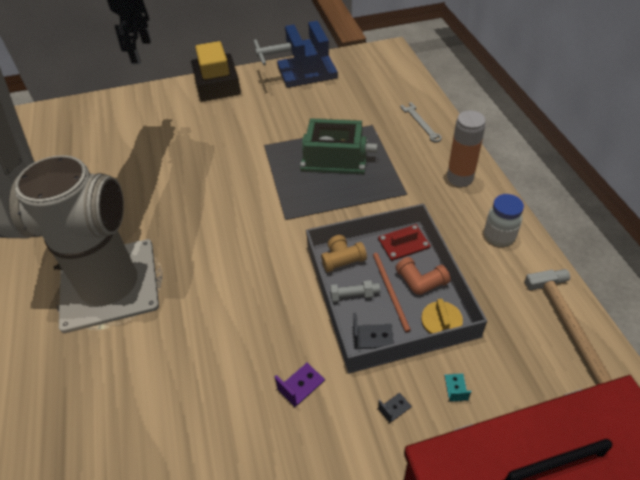

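The top view shows the red cover in the crate's far-left place (337,172), rib roughly along world x, and the gearbox at about (193,195), turned. The side view agrees: cover at (404,242), gearbox at (335,145). Next I measure both precisely.

```bash
cat > m.py <<'E'
from h import *
np.set_printoptions(precision=4,suppress=True)
def rect(n,p):
    r=cv2.minAreaRect((p[:,:2]*1000).astype(np.float32)); b=cv2.boxPoints(r)/1000
    e=b[1]-b[0],b[2]-b[1]; l=max(e,key=np.linalg.norm)
    a=np.arctan2(l[1],l[0]); a=(a+np.pi/2)%np.pi-np.pi/2
    print(n,len(p),'c',np.array(r[0])/1000,'size',np.array(r[1]),'long-angle',round(a,4),'z',np.percentile(p[:,2],[5,50,95]))
def near(P,m,lo,hi): return P[m&(P>lo).all(-1)&(P<hi).all(-1)]
E
python3 - <<'E'
from m import *
for n in ['top','side']:
    c=dict(np.load(n+'.npz'));P=world(c);h=cv2.cvtColor(c['frame'],cv2.COLOR_RGB2HSV);ok=c['range_z']>0
    red=ok&(h[...,1]>110)&((h[...,0]<6)|(h[...,0]>174))
    rect(n+' plate',near(P,red,[.5,-.2,.008],[.75,0,.05]))
    rect(n+' rib',near(P,red,[.5,-.2,.034],[.75,0,.05]))
    g=ok&(h[...,0]>40)&(h[...,0]<90)&(h[...,1]>60)
    q=near(P,g,[.4,.05,.0],[.8,.45,.12]);print(len(q),np.percentile(q,[2,50,98],axis=0).ravel())
    rect(n+' gbtop',near(P,g,[.4,.05,.076],[.8,.45,.12]))
    k=ok&(h[...,1]<60); w=near(P,k,[.4,-.45,.052],[.8,0,.07]); rect(n+' crate rim',w)
E
```

```text
top plate 1172 c [ 0.628  -0.0899] size [95.696  69.2846] long-angle 0.0879 z [0.0118 0.0156 0.0394]
top rib 137 c [ 0.6277 -0.0904] size [58.9709 11.9138] long-angle 0.0868 z [0.0357 0.0392 0.0423]
2226 [0.4864 0.1634 0.0126 0.5643 0.2252 0.0818 0.639  0.2994 0.0873]
top gbtop 1358 c [0.5662 0.2351] size [108.7852 134.1873] long-angle -0.39 z [0.0802 0.0836 0.0869]
top crate rim 1345 c [ 0.5558 -0.1925] size [318.9499 269.4571] long-angle 1.553 z [0.0537 0.0594 0.0632]
side plate 991 c [ 0.6275 -0.0889] size [95.8417 72.1136] long-angle 0.115 z [0.0114 0.0157 0.0392]
side rib 141 c [ 0.6289 -0.0878] size [61.4725 16.552 ] long-angle 0.1245 z [0.0349 0.0384 0.0416]
1130 [0.4895 0.1649 0.0131 0.5604 0.202  0.0798 0.6325 0.2922 0.0871]
side gbtop 596 c [0.5649 0.2356] size [112.339  134.1155] long-angle -0.3734 z [0.0797 0.0837 0.0868]
side crate rim 1822 c [ 0.5555 -0.1903] size [323.5807 269.843 ] long-angle 1.5515 z [0.0528 0.0581 0.0617]
```

Both views agree with the text's sizes. The cover is at (0.628, -0.090), rib yaw 0.088, rib top z 0.039. The opening is at (0.566, 0.235), rim z 0.084, yaw -0.385. Tool y must turn +0.425 for the grasp. I'll move over the cover with the fingers half open.

Call:
send_rows --steps "0.1 0.0232 -0.0281 0 0 0 0.0213;0.1 0.0232 -0.0281 0 0 0 0.0213;0.1 0.0232 -0.0281 0 0 0 0.0213;0.1 0.0232 -0.0281 0 0 0 0.0213;0.1 0.0232 -0.0281 0 0 0 0.0213"

```text
clock: 0.52
eef_pos: [0.2816, 0.3298, 0.2309]
tool_rot: [0.114, 0.993, -0.0, -0.0]
ft_force: [1.7, -0.5, 0.5]
grip_width: 0.0471
grasp_force: 0.0
```

Call:
send_rows --steps "0.1 0.0232 -0.0281 0 0 0 0.0213;0.1 0.0232 -0.0281 0 0 0 0.0213;0.1 0.0232 -0.0281 0 0 0 0.0213;0.1 0.0232 -0.0281 0 0 0 0.0213;0.1 0.0232 -0.0281 0 0 0 0.0213"

```text
clock: 0.93
eef_pos: [0.3978, 0.1892, 0.2311]
tool_rot: [0.061, 0.998, -0.0, -0.0]
ft_force: [0.5, 0.7, 0.1]
grip_width: 0.0467
grasp_force: 0.0
```

Call:
send_rows --steps "0.1 0.0232 -0.0281 0 0 0 0.0213;0.1 0.0232 -0.0281 0 0 0 0.0213;0.1 0.0232 -0.0281 0 0 0 0.0213;0.1 0.0232 -0.0281 0 0 0 0.0213;0.1 0.0232 -0.0281 0 0 0 0.0213"

```text
clock: 1.35
eef_pos: [0.5138, 0.0487, 0.2309]
tool_rot: [0.008, 1.0, 0.0, -0.0]
ft_force: [1.0, 0.2, 0.7]
grip_width: 0.047
grasp_force: 0.0
```

Call:
send_rows --steps "0.1 0.0232 -0.0281 0 0 0 0.0213;0.1 0.0232 -0.0281 0 0 0 0.0213;0.1 0.0232 -0.0281 0 0 0 0.0213;0.1 0.0232 -0.0281 0 0 0 0.0213;0.1 0.0232 -0.0281 0 0 0 0.0213"

```text
clock: 1.77
eef_pos: [0.6298, -0.0917, 0.2306]
tool_rot: [-0.045, 0.999, 0.0, -0.001]
ft_force: [1.2, -0.2, -0.0]
grip_width: 0.0468
grasp_force: 0.0
```

Call:
send_rows --steps "0.1 0 0 -0.015 0 0 0;0.1 0 0 -0.015 0 0 0;0.1 0 0 -0.015 0 0 0;0.1 0 0 0 0 0 0;0.1 0 0 0 0 0 0"

```text
clock: 2.18
eef_pos: [0.6282, -0.09, 0.1848]
tool_rot: [-0.045, 0.999, 0.0, -0.002]
ft_force: [-0.3, 0.2, -0.1]
grip_width: 0.0468
grasp_force: 0.0
```

```bash
cat > w.py <<'E'
from m import *
from scipy.spatial.transform import Rotation as R
def look(name):
    o=get_obs();c=camera('wrist');T=np.eye(4);T[:3,:3]=R.from_quat(o['tool_rot']).as_matrix();T[:3,3]=o['eef_pos']
    ty=T[:3,1];print('t',o['clock'],'tcp',o['eef_pos'],'yaw_y',np.arctan2(ty[1],ty[0]),'tz',T[:3,2],'w',o['grip_width'],'F',o['ft_force'],'g',o['grasp_force'],'q',o['joint_pos'])
    save(name,c['frame']);return c,world(c,T@c['T_tool_cam']),cv2.cvtColor(c['frame'],cv2.COLOR_RGB2HSV),c['range_z']>0
E
python3 - <<'E'
from w import *
c,P,h,ok=look('w1')
red=ok&(h[...,1]>110)&((h[...,0]<6)|(h[...,0]>174))
rect('plate',near(P,red,[.5,-.2,.005],[.75,0,.05]));rect('rib',near(P,red,[.5,-.2,.033],[.75,0,.05]))
E
```

```text
t 2.1833 tcp [ 0.6282 -0.09    0.1848] yaw_y 1.6599154180851103 tz [-0.0037  0.0005 -1.    ] w 0.04683806333743979 F [-0.348   0.1525 -0.1117] g 0.0 q [-0.1423  0.536   0.3224  1.361  -0.     -0.2314]
plate 6943 c [ 0.6269 -0.0869] size [95.4211 70.6601] long-angle 0.0979 z [0.0137 0.015  0.039 ]
rib 874 c [ 0.627  -0.0866] size [59.142  12.0094] long-angle 0.0816 z [0.0374 0.0388 0.04  ]
```

View pics/w1.png

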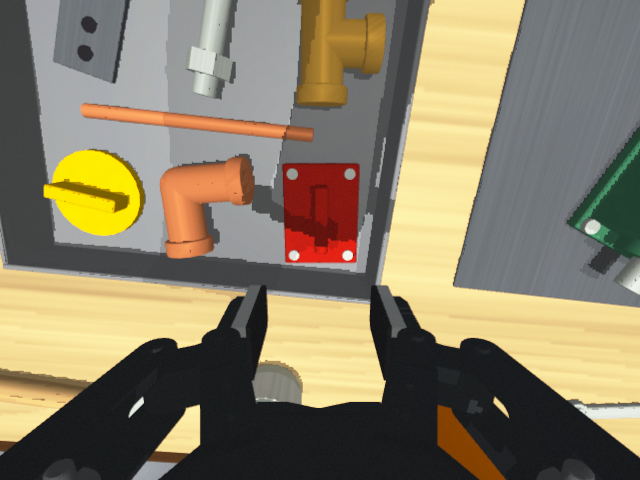

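The wrist view shows the cover at (321,213), clear all round, with the crate wall to its right (about 380) and the elbow to its left (253). The wrist reading (0.627, -0.087) agrees within 3 mm. I'll nudge y by +2 mm, x by -1 mm, and descend to TCP z 0.018.

Call:
send_rows --steps "0.1 -0.001 0.002 -0.024 0 0 0;0.1 0 0 -0.024 0 0 0;0.1 0 0 -0.024 0 0 0;0.1 0 0 -0.024 0 0 0;0.1 0 0 -0.022 0 0 0"

```text
clock: 2.65
eef_pos: [0.6291, -0.0879, 0.0689]
tool_rot: [-0.045, 0.999, -0.0, 0.001]
ft_force: [0.9, 0.5, -0.2]
grip_width: 0.0471
grasp_force: 0.0
```

Call:
send_rows --steps "0.1 0 0 -0.018 0 0 0;0.1 0 0 -0.014 0 0 0;0.1 0 0 -0.01 0 0 0;0.1 0 0 -0.006 0 0 0;0.1 0 0 0 0 0 0"

```text
clock: 3.07
eef_pos: [0.628, -0.0879, 0.0199]
tool_rot: [-0.045, 0.999, 0.0, -0.0]
ft_force: [0.2, 0.8, 0.0]
grip_width: 0.0471
grasp_force: 0.0
```

Call:
send_rows --steps "0 0 0 0 0 0 0;-0.2 0 0 0 0 0 0;-0.4 0 0 0 0 0 0;-0.5 0 0 0 0 0 0;-0.6 0 0 0 0 0 0"

```text
clock: 3.48
eef_pos: [0.6287, -0.0882, 0.021]
tool_rot: [-0.045, 0.999, -0.0, 0.001]
ft_force: [0.3, 0.6, -0.6]
grip_width: 0.0171
grasp_force: 0.0
```

Call:
send_rows --steps "-0.8 0 0 0 0 0 0;-1 0 0 0 0 0 0;-1 0 0 0 0 0 0;-1 0 0 0 0 0 0;-1 0 0 0 0 0 0"

```text
clock: 3.9
eef_pos: [0.6287, -0.088, 0.0211]
tool_rot: [-0.045, 0.999, 0.0, 0.001]
ft_force: [-1.3, 1.5, 5.7]
grip_width: 0.0104
grasp_force: 61.3
```

Gripped with 61 N at 10.4 mm. I'll lift and check.

Call:
send_rows --steps "-1 0 0 0.008 0 0 0;-1 0 0 0.016 0 0 0;-1 0 0 0.024 0 0 0;-1 0 0 0.026 0 0 0;-1 0 0 0.026 0 0 0"

```text
clock: 4.32
eef_pos: [0.6269, -0.0882, 0.1199]
tool_rot: [-0.045, 0.999, 0.0, -0.002]
ft_force: [0.2, 0.1, -2.5]
grip_width: 0.0106
grasp_force: 60.1
```

Call:
send_rows --steps "-1 0 0 0.024 0 0 0;-1 0 0 0.02 0 0 0;-1 0 0 0.012 0 0 0;-1 0 0 0.004 0 0 0;-1 0 0 0 0 0 0"

```text
clock: 4.73
eef_pos: [0.6285, -0.0883, 0.181]
tool_rot: [-0.045, 0.999, -0.0, 0.001]
ft_force: [0.1, -0.5, -2.3]
grip_width: 0.0105
grasp_force: 60.1
```

```bash
python3 - <<'E'
from w import *
c,P,h,ok=look('w2')
red=ok&(h[...,1]>110)&((h[...,0]<6)|(h[...,0]>174))
rect('plate',near(P,red,[.5,-.2,.1],[.75,0,.25]))
q=near(P,red,[.5,-.2,.1],[.75,0,.25]);q=q[q[:,2]<np.median(q[:,2])+.006];A=np.c_[q[:,:2],np.ones(len(q))];print('plane',np.linalg.lstsq(A,q[:,2],rcond=None)[0])
c=camera('side');P=world(c);h=cv2.cvtColor(c['frame'],cv2.COLOR_RGB2HSV)
red=(h[...,1]>110)&((h[...,0]<6)|(h[...,0]>174))
rect('side',near(P,red,[.5,-.2,.1],[.75,0,.25]))
E
```

```text
t 4.7333 tcp [ 0.6285 -0.0883  0.181 ] yaw_y 1.6598452979597793 tz [ 0.0012 -0.0004 -1.    ] w 0.010461492393571923 F [ 0.127  -0.4636 -2.3202] g 60.14180302619934 q [-0.1395  0.5335  0.3085  1.3446 -0.0003 -0.2285]
plate 18067 c [ 0.6269 -0.0875] size [94.9308 69.6406] long-angle 0.0882 z [0.1737 0.175  0.1991]
plane [0.0107 0.0001 0.1682]
side 747 c [ 0.6259 -0.0905] size [94.6485 71.2997] long-angle 0.0679 z [0.1708 0.1738 0.1948]
```

View pics/w2.png

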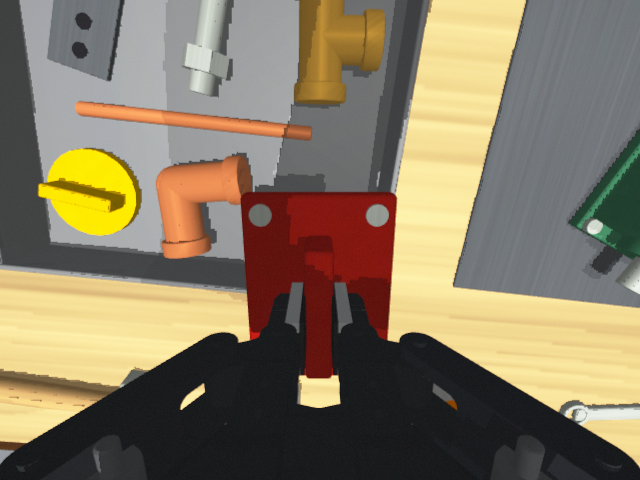

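The cover is held level: plate at (320,280), centred on the fingers, underside 16 mm below the TCP, and the other parts are undisturbed. Next I'll carry it partway and measure the gearbox with the wrist camera.

Call:
send_rows --steps "-1 -0.001 0.015 0 0 0 -0.059;-1 -0.001 0.025 0 0 0 -0.059;-1 -0.001 0.028 0 0 0 -0.059;-1 -0.001 0.03 0 0 0 -0.059;-1 -0.001 0.03 0 0 0 -0.059"

```text
clock: 5.25
eef_pos: [0.6219, 0.0406, 0.178]
tool_rot: [0.105, 0.995, -0.0, -0.002]
ft_force: [0.5, -0.9, -3.5]
grip_width: 0.0106
grasp_force: 60.1
```

Call:
send_rows --steps "-1 -0.001 0.03 0 0 0 -0.059;-1 -0.001 0.025 0 0 0 -0.059;-1 -0.001 0.015 0 0 0 -0.061;-1 0 0 0 0 0 0;-1 0 0 0 0 0 0"

```text
clock: 5.67
eef_pos: [0.6191, 0.1107, 0.1783]
tool_rot: [0.19, 0.982, -0.001, -0.002]
ft_force: [-0.5, -0.1, -2.7]
grip_width: 0.0103
grasp_force: 60.1
```

```bash
cat > g.py <<'E'
from w import *
import sys
c,P,h,ok=look(sys.argv[1])
g=ok&(h[...,0]>40)&(h[...,0]<90)&(h[...,1]>60)
q=near(P,g,[.4,.05,.079],[.8,.45,.09]);rect('gbtop',q)
red=ok&(h[...,1]>110)&((h[...,0]<6)|(h[...,0]>174))
t=get_obs()['eef_pos'];rect('plate',near(P,red,t-[.1,.1,.02],t+[.1,.1,.03]))
for n in ['top','side']:
    c=camera(n);Q=world(c);h=cv2.cvtColor(c['frame'],cv2.COLOR_RGB2HSV)
    red=(h[...,1]>110)&((h[...,0]<6)|(h[...,0]>174))
    rect(n+' plate',near(Q,red,t-[.1,.1,.02],t+[.1,.1,.03]))
    g=(h[...,0]>40)&(h[...,0]<90)&(h[...,1]>60)
    rect(n+' gb',near(Q,g,[.4,.05,.076],[.8,.45,.12]))
E
python3 g.py w3
```

```text
t 5.6667 tcp [0.6191 0.1107 0.1783] yaw_y 1.1888548641464365 tz [-0.0035 -0.0012 -1.    ] w 0.0103081353196843 F [-0.4506 -0.1057 -2.7327] g 60.14057278633118 q [ 0.1772  0.5268  0.2902  1.3379 -0.0006  0.5591]
gbtop 12923 c [0.5711 0.2368] size [108.1528 121.3299] long-angle -0.3886 z [0.0811 0.0837 0.085 ]
plate 18057 c [0.6172 0.1124] size [69.4697 94.4405] long-angle -0.3851 z [0.171  0.1724 0.1964]
top plate 363 c [0.6141 0.0974] size [47.2645 94.1685] long-angle -0.3893 z [0.1698 0.1727 0.1964]Traceback (most recent call last):
  File "g.py", line 13, in <module>
    rect(n+' gb',near(Q,g,[.4,.05,.076],[.8,.45,.12]))
    ~~~~^^^^^^^^^^^^^^^^^^^^^^^^^^^^^^^^^^^^^^^^^^^^^^
  File "m.py", line 7, in rect
    print(n,len(p),'c',np.array(r[0])/1000,'size',np.array(r[1]),'long-angle',round(a,4),'z',np.percentile(p[:,2],[5,50,95]))
                                                                                             ~~~~~~~~~~~~~^^^^^^^^^^^^^^^^^^
    return _quantile_unchecked(
        a, q, axis, out, overwrite_input, method, keepdims, weights)
    return _ureduce(a,
                    func=_quantile_ureduce_func,
    ...<5 lines>...
                    overwrite_input=overwrite_input,
                    method=method)
    r = func(a, **kwargs)
    result = _quantile(arr,
                       quantiles=q,
    ...<2 lines>...
                       out=out,
                       weights=wgt)
    slices_having_nans = np.isnan(arr[-1, ...])
                                  ~~~^^^^^^^^^
IndexError: index -1 is out of bounds for axis 0 with size 0
```

View pics/w3.png

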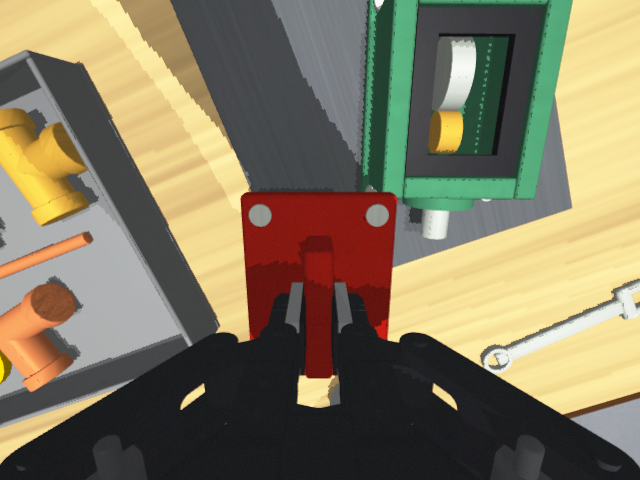

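The wrist view shows the gearbox opening at (470,90), with its far end cropped. Relating gearbox to held plate in the same camera and correcting for the crop puts the TCP target at about (0.567, 0.237), yaw already right. I'll hover there and recheck.

Call:
send_rows --steps "-1 -0.006 0.013 0 0 0 0;-1 -0.012 0.03 0 0 0 0;-1 -0.014 0.036 0 0 0 0;-1 -0.013 0.031 0 0 0 0;-1 -0.007 0.0165 0 0 0 0"

```text
clock: 6.18
eef_pos: [0.5665, 0.2389, 0.1801]
tool_rot: [0.19, 0.982, 0.001, -0.001]
ft_force: [0.0, 0.1, -2.4]
grip_width: 0.0105
grasp_force: 60.1
```

Call:
send_rows --steps "-1 0 0 -0.012 0 0 0;-1 0 0 -0.02 0 0 0;-1 0 0 -0.014 0 0 0;-1 0 0 -0.004 0 0 0;-1 0 0 0 0 0 0"

```text
clock: 6.6
eef_pos: [0.567, 0.2354, 0.1286]
tool_rot: [0.192, 0.981, -0.001, -0.002]
ft_force: [0.8, -0.5, -1.8]
grip_width: 0.0101
grasp_force: 60.1
```

```bash
sed -i 's/^def rect(n,p):/def rect(n,p):\n    if len(p)<5: return print(n,"none")/' m.py; python3 g.py w4; python3 -c "
from h import *
save('s4',cv2.resize(camera('side')['frame'][90:210,260:420],(640,480),interpolation=2))"
```

```text
t 6.6 tcp [0.567  0.2354 0.1286] yaw_y 1.1851697706088635 tz [-0.0036 -0.0014 -1.    ] w 0.010070376908634271 F [ 0.826  -0.5203 -1.7753] g 60.12009143829346 q [0.3935 0.5259 0.1565 1.2053 0.0001 0.7791]
gbtop 11624 c [0.5598 0.2416] size [108.0618 121.9824] long-angle -0.3862 z [0.0827 0.0839 0.085 ]
plate 18107 c [0.5656 0.2371] size [69.7921 95.3977] long-angle -0.3819 z [0.1214 0.1227 0.1468]
top plate 776 c [0.5665 0.2326] size [70.2725 95.0632] long-angle -0.4087 z [0.1202 0.124  0.1465]
top gb 1008 c [0.5662 0.2353] size [108.7282 134.2168] long-angle -0.3903 z [0.0801 0.0834 0.0869]
side plate 247 c [0.5681 0.2306] size [69.3633 90.0052] long-angle -0.3626 z [0.1217 0.1249 0.1364]
side gb 359 c [0.5645 0.2324] size [106.1888 133.6396] long-angle -0.388 z [0.0789 0.0834 0.087 ]
```

View pics/w4.png

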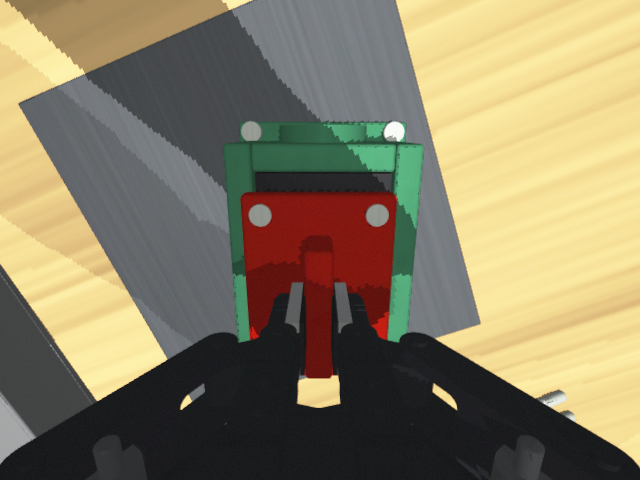

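View pics/s4.png

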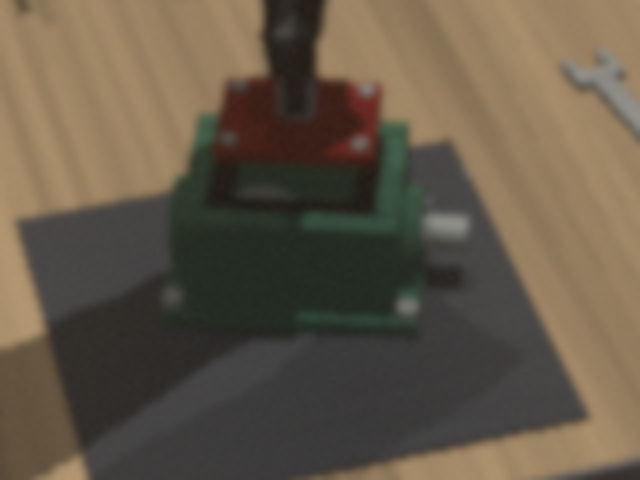

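All three views agree that the plate needs about +2.5 mm in y and nothing in x (wrist: opening about (325,200), plate slightly left). I'll correct and lower gently to just above the seat.

Call:
send_rows --steps "-1 0 0.0025 0 0 0 0;-1 0 0 -0.006 0 0 0;-1 0 0 -0.008 0 0 0;-1 0 0 -0.007 0 0 0;-1 0 0 -0.004 0 0 0"

```text
clock: 7.22
eef_pos: [0.5673, 0.2385, 0.1035]
tool_rot: [0.191, 0.982, -0.001, -0.001]
ft_force: [0.4, 0.4, -2.5]
grip_width: 0.0105
grasp_force: 60.1
```

```bash
python3 g.py w5
```

```text
t 7.2167 tcp [0.5673 0.2385 0.1035] yaw_y 1.1860485086741785 tz [-0.0023 -0.001  -1.    ] w 0.010485269425922298 F [ 0.3673  0.3842 -2.4949] g 60.13882756233215 q [ 0.3981  0.5465  0.1226  1.1494 -0.      0.7828]
gbtop 17166 c [0.5654 0.2394] size [108.1781 133.9492] long-angle -0.3873 z [0.0824 0.0839 0.0849]
plate 18176 c [0.5655 0.2402] size [69.9605 94.675 ] long-angle -0.3838 z [0.0962 0.0976 0.1216]
top plate 757 c [0.5662 0.2351] size [69.763  95.3903] long-angle -0.3883 z [0.0928 0.0967 0.1193]
top gb 1056 c [0.5662 0.2353] size [109.0285 133.9536] long-angle -0.3869 z [0.0798 0.0834 0.0869]
side plate 284 c [0.5656 0.2322] size [64.3819 93.3624] long-angle -0.3374 z [0.0928 0.0973 0.1101]
side gb 340 c [0.5644 0.234 ] size [111.3098 133.389 ] long-angle -0.3663 z [0.0782 0.0836 0.0871]
```

The plate is centred within 1 mm and aligned within 0.004 rad in both the wrist and top views. Plate top is at 0.0976, so it needs 7.6 mm to touch the seat and 13.6 mm to be flush.

Call:
send_rows --steps "-1 0 0 -0.003 0 0 0;-1 0 0 -0.003 0 0 0;-1 0 0 -0.002 0 0 0;-1 0 0 -0.001 0 0 0;-1 0 0 -0.001 0 0 0"

```text
clock: 7.78
eef_pos: [0.5681, 0.2388, 0.0961]
tool_rot: [0.191, 0.982, 0.0, 0.0]
ft_force: [-2.8, -1.5, 6.9]
grip_width: 0.0105
grasp_force: 61.5
```

Call:
send_rows --steps "-1 0 0 -0.001 0 0 0;-1 0 0 -0.001 0 0 0;-1 0 0 -0.001 0 0 0;-1 0 0 -0.001 0 0 0;-1 0 0 0 0 0 0"

```text
clock: 8.2
eef_pos: [0.5681, 0.2389, 0.0936]
tool_rot: [0.191, 0.982, 0.0, 0.001]
ft_force: [-5.2, -1.6, 7.7]
grip_width: 0.0106
grasp_force: 61.7
```

Call:
send_rows --steps "-1 0 0 -0.001 0 0 0;-1 0 0 -0.001 0 0 0;-1 0 0 -0.001 0 0 0;-1 0 0 -0.001 0 0 0;-1 0 0 -0.001 0 0 0"

```text
clock: 8.62
eef_pos: [0.5682, 0.2389, 0.09]
tool_rot: [0.191, 0.982, 0.001, 0.001]
ft_force: [-8.6, -3.9, 19.9]
grip_width: 0.0105
grasp_force: 63.3
```

```bash
python3 g.py w6
```

```text
t 8.6167 tcp [0.5682 0.2389 0.09  ] yaw_y 1.1860097599613784 tz [ 0.0018  0.0007 -1.    ] w 0.010477457259827249 F [-8.5591 -3.9085 19.8704] g 63.347904682159424 q [ 0.398   0.5562  0.1014  1.114  -0.0001  0.7828]
gbtop 19971 c [0.5654 0.2395] size [108.3509 133.7404] long-angle -0.389 z [0.0821 0.0838 0.0849]
plate 18329 c [0.5668 0.2399] size [73.7091 96.1912] long-angle -0.3912 z [0.0827 0.0841 0.1082]
top plate 728 c [0.5667 0.236 ] size [70.2571 96.3483] long-angle -0.395 z [0.08   0.0839 0.1059]
top gb 1020 c [0.5661 0.2348] size [108.6075 134.0489] long-angle -0.3863 z [0.08   0.0837 0.0868]
side plate 274 c [0.5669 0.2353] size [65.7901 93.7778] long-angle -0.3832 z [0.0809 0.0847 0.1018]
side gb 382 c [0.5656 0.235 ] size [110.0958 133.6114] long-angle -0.3919 z [0.0785 0.0838 0.0866]
```

Plate top (0.0841) is flush with the rim (0.0838) and the force is climbing, so the stop is reached. One more short firm push, then ease, open partly and rise.

Call:
send_rows --steps "-1 0 0 -0.001 0 0 0;-1 0 0 -0.001 0 0 0;-1 0 0 0 0 0 0;-1 0 0 0.001 0 0 0;-1 0 0 0.001 0 0 0"

```text
clock: 9.18
eef_pos: [0.5681, 0.2389, 0.0899]
tool_rot: [0.191, 0.982, 0.001, 0.001]
ft_force: [-4.8, -2.0, 9.4]
grip_width: 0.0108
grasp_force: 61.7
```

Call:
send_rows --steps "-0.6 0 0 0 0 0 0;-0.3 0 0 0 0 0 0;0 0 0 0 0 0 0;0 0 0 0 0 0 0;0 0 0 0 0 0 0"

```text
clock: 9.6
eef_pos: [0.5682, 0.2389, 0.0859]
tool_rot: [0.191, 0.982, -0.0, -0.0]
ft_force: [0.2, 0.2, -0.9]
grip_width: 0.0422
grasp_force: 0.0
```

Call:
send_rows --steps "0 0 0 0.004 0 0 0;0 0 0 0.012 0 0 0;0 0 0 0.02 0 0 0;0 0 0 0.025 0 0 0;0 0 0 0.025 0 0 0"

```text
clock: 10.02
eef_pos: [0.5678, 0.2387, 0.1726]
tool_rot: [0.191, 0.982, -0.001, -0.001]
ft_force: [0.9, -0.4, 0.2]
grip_width: 0.0428
grasp_force: 0.0
```

```bash
cat > f.py <<'E'
from w import *
c,P,h,ok=look('w7')
red=ok&(h[...,1]>110)&((h[...,0]<6)|(h[...,0]>174));g=ok&(h[...,0]>40)&(h[...,0]<90)&(h[...,1]>60)
pl=near(P,red,[.45,.12,.06],[.7,.35,.093]);rect('plate',pl);rect('gb',near(P,g,[.4,.05,.078],[.8,.45,.09]))
A=np.c_[pl[:,:2],np.ones(len(pl))];print('plane',np.linalg.lstsq(A,pl[:,2],rcond=None)[0])
E
python3 f.py
```

```text
t 10.0167 tcp [0.5678 0.2387 0.1726] yaw_y 1.1859869244941048 tz [-0.0017 -0.0007 -1.    ] w 0.04279212642196253 F [ 0.9377 -0.4316  0.243 ] g 0.0 q [ 0.398   0.5013  0.2337  1.305  -0.      0.7828]
plate 10388 c [0.5669 0.2399] size [72.9474 96.1441] long-angle -0.3772 z [0.0825 0.0839 0.085 ]
gb 10961 c [0.5654 0.2393] size [108.1396 134.0393] long-angle -0.3881 z [0.0817 0.0838 0.085 ]
plane [0.0069 0.0031 0.0791]
```

View pics/w7.png

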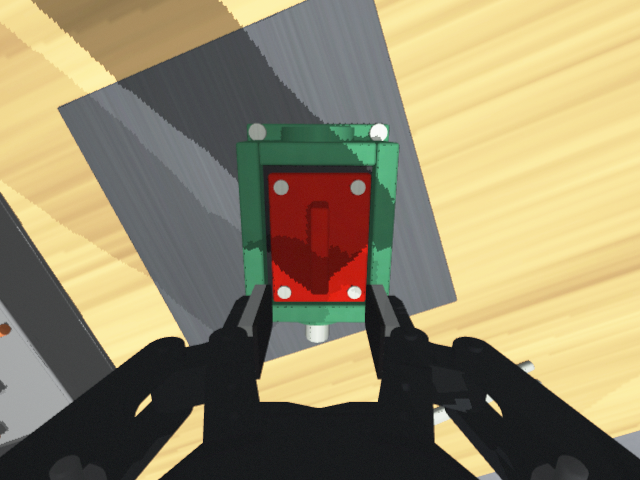

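The cover (320,238) sits inside the opening: level, flush (0.0839 against a rim at 0.0838), centred within about 2 mm, and released. The other parts were not touched. Handing in.

```bash
python3 -c "
from workcell import *
print(job_done())"
```

```text
the job is handed in; nothing more can be done
None
```

I laid the red cover in the gearbox opening, pressed it flush with the rim and let go of it. My last measurement had it level and within about 2 mm of centre. I left the other parts in the crate and handed the job in at about 10 s on the clock; no verdict came back.

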